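Seat the collar on the part-present fixture

TASK

Take the tall narrow iron collar (not the wide flat ring, the solid plug or the forked bracket) and lower it over the upright post of the checking fixture, so that it lies flat on the plate and holds the sensing pin pressed down. Set it down, do not drop it, then let go.

Things in the scene. Friction and masses are not known exactly. Their poses are not given: they have to be found in the camera images.
- collar: Dark cast-iron collar: plain thick ring, 60 mm outside, 34 mm hole right through, 30 mm tall, 0.4 kg, lying flat on the table, hole upright. Origin: centre of its underside, z up. Same all round. Like-coloured castings not needed lie 120 mm or more off, centre to centre: wide flat ring (84 mm, 12 tall), solid plug without hole (60 mm, 30 tall), 72 mm two-pronged fork (22 tall).
- fixture: Checking fixture fixed to the table: aluminium plate 130 (x) by 100 (y) by 14 mm thick. Origin: centre of its underside, at table height, on the post's axis; z up. Steel post in the plate's middle: 16 mm diameter, top 54 mm above the table, last 12 mm tapered. The collar has 9 mm play to each side of it. Black switch housing, 22 mm tall, 44 wide, adjoins the plate from x = 65 to 113 mm.
- sensing_pin (a joint): Press depth of the brass sensing pin in m: 0 = up, 6 mm proud of the plate; 0.006 = flush. Pin of 10 mm diameter, 24 mm from the post's axis towards the fixture's +x, so the collar's wall covers it once round the post. Springs back when freed; 0.8 N brings it flush, so the collar's weight holds it down.
Things that resemble listed ones, but are neither listed nor needed, are in the scene too. Leave any pink look-alike of the collar alone.

How it is judged:
By the outcome, as a careful person would: the job done as asked, in the order asked, and still so for the second after the job is handed in, with the robot touching nothing.
It also fails if it takes over 35 s, if anything falls off the work surface, if the arm or the gripper's body presses on something with over 40 N, if the wrist force passes 120 N, or if a joint passes its speed limit or range.

ROBOT

A 6-joint arm with a two-finger parallel gripper is mounted at the origin on the work surface. World frame = base frame: x ahead of the robot, y to its left, z up, the work surface at z = 0. Lengths are in mm, angles in degrees, forces in N, time in s.
With the tool pointing down it reaches from about 350 to 850 mm from the base axis. Payload 8.1 kg.
Tool frame: the origin (TCP) lies midway between the tips of the shut fingers; the grasp point (between the pads) lies 19 mm behind it; z points along the fingers, y is the line along which they close (so a half turn about z gives the same grasp; the last joint's range is limited). The gripper opens to 85 mm and grips with 20 to 120 N. Pads are 22 mm wide; open, the fingers measure 114 mm over their backs; the gripper's body (76 mm by 85 mm) begins 54 mm behind the grasp point. The pads swing forward as they close: fully open they stand 13 mm farther back than shut.
Start: joints at [69.305, 7.471, 85.268, -0, 87.261, -4.893], TCP at [163.368, 577.335, 194.692] pointing down, gripper open.
Joint ranges: [-169.43, 169.43], [-51.17, 129.36], [1.28, 143.12], [-76.62, 256.62], [0, 156.53], [-152.29, 152.29]. Speed limits (degrees/s): [136.94, 136.94, 159.86, 180, 180, 180].

INTERFACE

Orientations are given as [roll, pitch, yaw] about the fixed x, y, z axes, in that order (R = Rz(yaw) Ry(pitch) Rx(roll)).
In Python, from bench import r gives the robot as it stands.
- The arm moves only by the tool apply_moves, never from a script. Its argument "steps" is a list of rows, each a list of 7 numbers: the opening, from -1 (shut) to 1 (fully open), then the shift along the tool's x, y, z in mm, then the turn, a rotation vector about the tool's x, y, z in units of 5 degrees (1.0 is 5 degrees). A call has exactly 8 rows; each row shifts and turns the commanded pose from where the row before left it, along the tool's axes as they then stand; what a row does not reach is not made up. A row lasts 1/10 s, in which the tool goes at most 50 mm and 8.59 degrees, less where a joint would pass 70% of its speed; a pose out of reach is approached as far as the arm can. A call is refused whole if a number of a shift passes 50 or a number of a turn 1, either way. A call with a gripper value outside its range is refused whole. The fingers move at their own pace and stop on an object; "squeeze" is the grip in N (left out, the last holds). Time passes only in rows, so rows that do not move let the fingers close, or fill a call up. It gives the time, the measured TCP pose, the force, the opening and the grip force at its end, in the units of the state.
- r.sense(): the state, without advancing time (a new reading comes with each control period).
- r.snapshot(name): name is "scene" or "top"; returns a dict with "color" (420x560x3 uint8, blue, green, red), "depth" (420x560 float32, mm along the optical axis (not along the pixel's ray), 0 where there is no reading), "mtx" (3x3 intrinsics, pixels), "T" (4x4, takes a point from camera to world coordinates). Camera axes: x right, y down, z forward; pixel columns grow to the right and rows downward; lengths in mm; the calibration is good to about 2 mm. A picture is of the moment at which its call begins.
- r.hand_in(): hands the job in; it is judged then, once.
The state is a dict: "time": time; "joint_pos": joint angles; "qd": joint speeds; "joint_efforts": joint torques, N m; "tool_pos": TCP position; "tcp_rot": TCP orientation; "ft_force": force on the tool from outside, world axes, zero at the start; "wrist_torque": the same for the moment, N m; "finger_gap": finger opening in mm; "grip_force": force on a finger pad.
Only numpy, scipy, OpenCV 4.12 (cv2) and the standard library are available. Lean on these libraries where they do the work, as an engineer would, in place of code of your own. Each camera call takes 0.05 s, during which the arm holds its last target. There are 200 camera calls.

## Working session

There is one attempt and no reset: what is moved stays moved. The work goes in short steps, Python scripts to look and compute and a tool call to move; the robot and the scene stay as the last step left them, time stands still between calls to the robot, and variables do not carry over. Pictures are saved under pics/ and viewed, at most 10 in all, crops included, and the job is handed in when it is done.

Besides the shell and the picture viewer there is one more tool, called after "Call:" as name(argument=value, ...) on one line, values as JSON. apply_moves: Moves the arm, as the interface text tells. Its arguments: {"type":"object","properties":{"steps":{"type":"array"},"squeeze":{"type":"number"}},"required":["steps"]}

```bash
mkdir -p pics
python3 - <<'E'
from bench import r
import cv2,numpy as np,pickle
d={n:r.snapshot(n) for n in("scene","top")}
pickle.dump(d,open("s0.pkl","wb"))
for n in d: cv2.imwrite(f"pics/{n}0.png",d[n]["color"]); print(n,d[n]["T"].round(3).tolist(),d[n]["mtx"].tolist())
s=r.sense();print(s)
E
```

```text
scene [[-0.477, 0.565, -0.673, 1320.951], [0.879, 0.319, -0.354, 380.797], [0.015, -0.76, -0.649, 826.397], [0.0, 0.0, 0.0, 1.0]] [[505.9087164101591, 0.0, 272.1857352448636], [0.0, 505.9087164101591, 210.58068811887443], [0.0, 0.0, 1.0]]
top [[0.028, -0.998, 0.052, 462.612], [-1.0, -0.028, 0.005, -41.306], [-0.003, -0.052, -0.999, 918.512], [0.0, 0.0, 0.0, 1.0]] [[490.81810840100883, 0.0, 279.22217015079553], [0.0, 490.81810840100883, 211.3119538898584], [0.0, 0.0, 1.0]]
{'time': 0.1, 'joint_pos': array([ 6.93048317e+01,  7.51274424e+00,  8.53242812e+01, -6.02115508e-04,
        8.72620082e+01, -4.89386473e+00]), 'qd': array([-0.09931411, -0.0342632 , -0.17877328, -0.03621952, -0.1105327 ,
        0.07810398]), 'joint_efforts': array([ 7.06538231e-04, -5.70946705e+01, -5.01945662e+01, -2.33984374e-04,
        8.04579060e-03, -3.97102929e-05]), 'tool_pos': array([163.16904726, 576.79256489, 193.71702627]), 'tcp_rot': array([-1.79901276e+02, -7.84939411e-03,  1.64198719e+02]), 'ft_force': array([-0.91992328, -1.10937035,  0.21167973]), 'wrist_torque': array([-0.0159012 , -0.01282878,  0.0484967 ]), 'grip_force': 0.0, 'finger_gap': 85.85886428487197}
```

View pics/scene0.png

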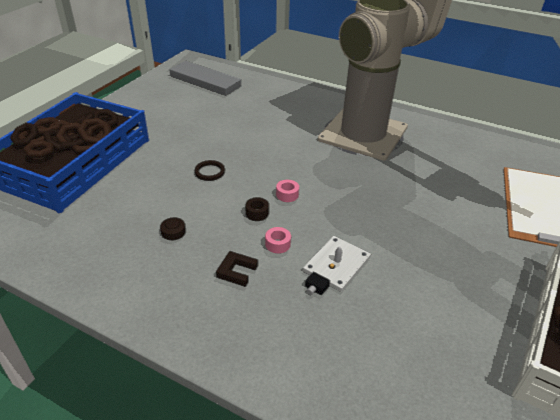

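View pics/top0.png

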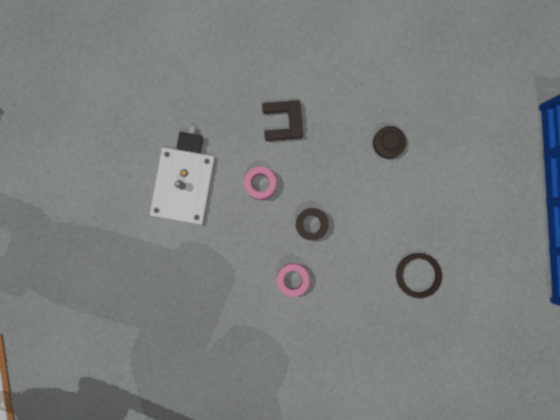

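The scene view has the collar at about (257,209), with pink look-alikes at (288,190) and (278,240), the plug at (173,229), the flat ring at (209,170), the fork at (238,268) and the fixture post at (338,255). In the top view the collar is at (312,224), the pinks at (261,183) and (293,281), the post at (180,184) and the pin at (184,173). Next I'll look at enlarged crops.

Run:
```python
import cv2,numpy as np,pickle
d=pickle.load(open("s0.pkl","rb"))
def c(n,x,y,w,h): return cv2.resize(d[n]["color"][y:y+h,x:x+w],None,fx=4,fy=4,interpolation=cv2.INTER_CUBIC)
cv2.imwrite("pics/ctop.png",c("top",145,125,195,140)); cv2.imwrite("pics/cscene.png",c("scene",235,175,150,125))
# depth points of top view
for n in d:
    D=d[n]["depth"];K=d[n]["mtx"];T=d[n]["T"]
    v,u=np.indices(D.shape);P=np.stack([(u-K[0,2])/K[0,0]*D,(v-K[1,2])/K[1,1]*D,D,np.ones_like(D)],-1)@T.T
    np.save(n+"_P.npy",P[...,:3])
    def fit(m): 
        q=P[m]; print(n,m.sum(),q[:,:3].mean(0).round(1),q[:,2].max().round(1))
    dark=d[n]["color"].max(2)<75
    box=np.zeros(D.shape,bool)
    if n=="top": box[203:245,290:334]=1
    else: box[193:226,240:275]=1
    ok=box&dark&(D>0); print(n,"z pct",np.percentile(P[ok][:,2],[5,25,50,75,95]).round(1))
    m=ok&(P[...,2]>24); q=P[m][:,:2]
    c0,rad=cv2.minEnclosingCircle(q.astype(np.float32)); print("collar",m.sum(),c0,rad,q.mean(0))
    g=D[300:330,300:330] if n=="top" else D[300:330,200:230]
    print("table z",np.median(P[300:330,300:330 ][...,2]) )
```

```text
scene z pct [ 0.9 10.7 21.9 27.9 30.2]
collar 223 (491.97235107421875, -98.33716583251953) 30.760438919067383 [494.20943758 -96.65612971]
table z -1.3231788386536323
top z pct [24.4 27.1 28.2 29.3 30.9]
collar 518 (489.027587890625, -97.13484954833984) 29.28146743774414 [488.44535857 -97.25644647]
table z -1.6392735674749588
```

View pics/ctop.png

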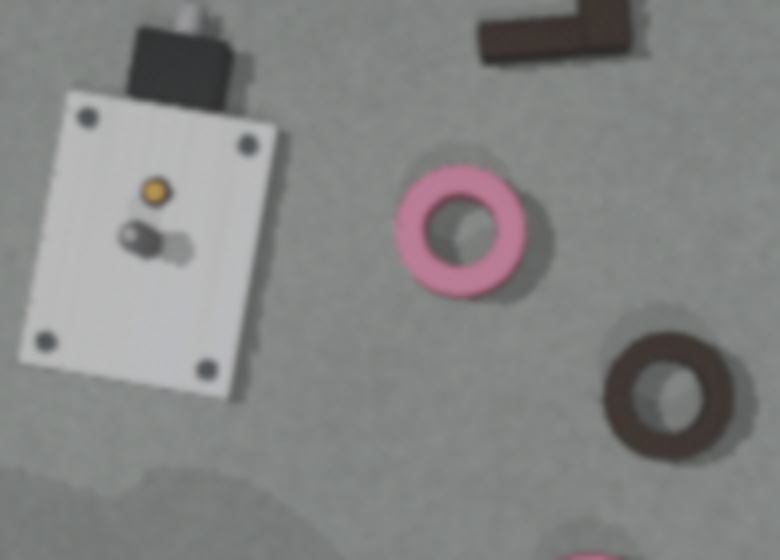

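View pics/cscene.png

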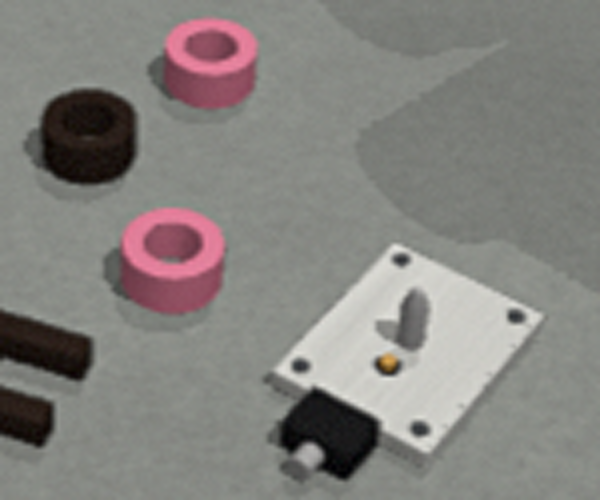

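The crops show the collar's top rim centred at (669,396) in the top crop and (89,118) in the scene crop. The post tip is at (131,232) and (416,291), and the plate corners are clear in both. I'll triangulate these.

```bash
cat > h.py <<'E'
import cv2,numpy as np,pickle
def tri(d,a,b,na="scene",nb="top"):
    Pm=lambda n:d[n]["mtx"]@np.linalg.inv(d[n]["T"])[:3]
    X=cv2.triangulatePoints(Pm(na),Pm(nb),np.float64(a).reshape(2,1),np.float64(b).reshape(2,1)); X=(X[:3]/X[3]).ravel()
    def pr(n): q=Pm(n)@np.r_[X,1]; return q[:2]/q[2]
    return X, np.hypot(*(pr(na)-a)),np.hypot(*(pr(nb)-b))
def ray(d,n,p,z):
    K,T=d[n]["mtx"],d[n]["T"]; v=T[:3,:3]@np.linalg.inv(K)@np.r_[p,1]; o=T[:3,3]; return o+v*(z-o[2])/v[2]
E
python3 - <<'E'
from h import *
d=pickle.load(open("s0.pkl","rb"))
t=lambda x,y:np.array([145+x/4-.375,125+y/4-.375]); s=lambda x,y:np.array([235+x/4-.375,175+y/4-.375])
pts={"collar":((89,118),(669,396)),"posttip":((416,291),(131,232)),"pin":((388,362),(154,190)),
"c-far-right":((400,244),(230,398)),"c2":((544,318),(20,361)),"c3":((425,455),(69,91)),"c4":((275,376),(278,128))}
R={}
for k,(a,b) in pts.items():
    X,e1,e2=tri(d,s(*a),t(*b)); R[k]=X; print(k,X.round(1),round(e1,2),round(e2,2))
for n,f,i in(("top",t,1),("scene",s,0)):
    cs=np.array([ray(d,n,f(*pts[k][i]),14) for k in list(pts)[3:]]); print(n,"plate centre",cs.mean(0).round(1),"edges",np.linalg.norm(cs-np.roll(cs,1,0),axis=1).round(1))
    x=(cs[2]+cs[3]-cs[0]-cs[1]); print("x-axis deg",np.degrees(np.arctan2(x[1],x[0])),"post z54",ray(d,n,f(*pts["posttip"][i]),54).round(1),"pin z20",ray(d,n,f(*pts["pin"][i]),20).round(1),"collar z30",ray(d,n,f(*pts["collar"][i]),30).round(1))
def cen(n,c,k): return ray(d,n,c,k)
print("pinks z30",ray(d,"top",t(461,231),30).round(1),ray(d,"top",[293.5,281],30).round(1))
E
```

```text
collar [489.2 -98.2  27.5] 0.5 0.72
posttip [554.4 144.1  51.5] 0.42 0.54
pin [578.  141.6  16. ] 0.54 0.68
c-far-right [482.  106.    9.4] 0.43 0.58
c2 [497.1 202.7   9.1] 0.23 0.3
c3 [624.4 183.9   9.7] 0.78 0.94
c4 [609.7  87.5   6. ] 0.11 0.14
top plate centre [552.6 144.3  14. ] edges [127.1  98.6 127.4  98.9]
x-axis deg -7.941355651685217 post z54 [553.7 144.4  54. ] pin z20 [577.  141.9  20. ] collar z30 [488.6 -96.9  30. ]
scene plate centre [558.6 146.4  14. ] edges [131.8  96.3 128.1  94.2]
x-axis deg -8.421097485028124 post z54 [557.4 144.1  54. ] pin z20 [582.3 141.7  20. ] collar z30 [492.3 -97.9  30. ]
pinks z30 [ 5.609e+02 -5.000e-01  3.000e+01] [384.4 -66.4  30. ]
```

The heights check out: collar top 27.5–30, post tip 51.5–54, pin about 20, plate edges about 128×98. The target collar is at about (489.3,-97.6), the fixture at (554.5,144.3), and the fixture x axis points at -8°. I'll turn the tool to yaw 172° so the fingers close along the fixture's y, then travel.

Call:
apply_moves(steps=[[1, 0, 0, 0, 0, 0, -0.78], [1, 0, 0, 0, 0, 0, -0.78], [1, -26, -39, 0, 0, 0, 0], [1, -26, -39, 0, 0, 0, 0], [1, -26, -39, 0, 0, 0, 0], [1, -26, -39, 0, 0, 0, 0], [1, -26, -39, 0, 0, 0, 0], [1, -26, -39, 0, 0, 0, 0]], squeeze=40)

```text
time: 0.9
tool_pos: [285.4, 322.1, 194.3]
tcp_rot: [-180.0, -0.0, 172.0]
ft_force: [1.6, 0.3, -0.1]
finger_gap: 85.5
grip_force: 0.0
```

Call:
apply_moves(steps=[[1, -26, -39, 0, 0, 0, 0], [1, -26, -39, 0, 0, 0, 0], [1, -26, -39, 0, 0, 0, 0], [1, -26, -39, 0, 0, 0, 0], [1, -26, -39, 0, 0, 0, 0], [1, -26, -39, 0, 0, 0, 0], [1, -26, -39, 0, 0, 0, 0], [1, -26, -39, 0, 0, 0, 0]])

```text
time: 1.7
tool_pos: [448.1, -16.0, 194.5]
tcp_rot: [180.0, 0.0, 172.0]
ft_force: [1.1, -0.1, 0.2]
finger_gap: 85.1
grip_force: 0.0
```

Call:
apply_moves(steps=[[1, -26, -39, 0, 0, 0, 0], [1, -26, -39, 0, 0, 0, 0], [1, 0, 0, 40, 0, 0, 0], [1, 0, 0, 40, 0, 0, 0], [1, 0, 0, 40, 0, 0, 0], [1, 0, 0, 0, 0, 0, 0], [1, 0, 0, 0, 0, 0, 0], [1, 0, 0, 0, 0, 0, 0]])

```text
time: 2.5
tool_pos: [490.2, -98.9, 77.4]
tcp_rot: [-180.0, 0.2, 172.0]
ft_force: [0.3, -0.2, 0.3]
finger_gap: 85.3
grip_force: 0.0
```

Run:
```python
from bench import r
import cv2,numpy as np,pickle
d={n:r.snapshot(n) for n in("scene","top")}
pickle.dump(d,open("s1.pkl","wb"))
f=lambda n,x,y:cv2.resize(d[n]["color"][y:y+140,x:x+100],None,fx=4,fy=4,interpolation=cv2.INTER_CUBIC)
cv2.imwrite("pics/g1.png",np.hstack([f("top",262,150),f("scene",205,120)]))
s=r.sense();print(s["tool_pos"],s["tcp_rot"])
```

```text
[490.49666443 -98.98922503  77.58931648] [-179.95641322    0.25929734  172.01524802]
```

View pics/g1.png

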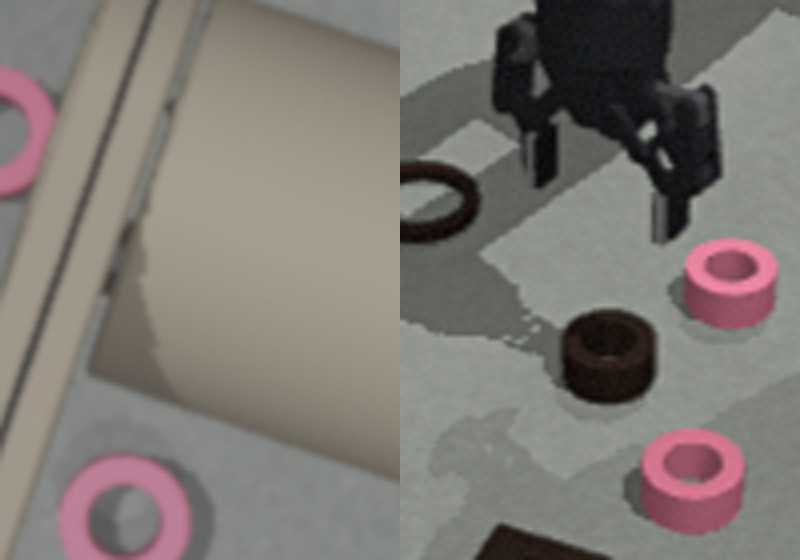

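The wrist view shows the fingers straddling the collar's line, with both pinks well clear (the top camera is blocked by the arm). I'll descend with a 1 mm correction.

Call:
apply_moves(steps=[[1, 1, 1, 30, 0, 0, 0], [1, 0, 0, 25, 0, 0, 0], [1, 0, 0, 15, 0, 0, 0], [1, 0, 0, 4, 0, 0, 0], [1, 0, 0, 0, 0, 0, 0], [1, 0, 0, 0, 0, 0, 0], [1, 0, 0, 0, 0, 0, 0], [1, 0, 0, 0, 0, 0, 0]])

```text
time: 3.4
tool_pos: [488.5, -97.6, 1.8]
tcp_rot: [-180.0, 0.1, 172.0]
ft_force: [-0.6, -0.1, 0.3]
finger_gap: 85.5
grip_force: 0.0
```

Call:
apply_moves(steps=[[-1, 0, 0, 0, 0, 0, 0], [-1, 0, 0, 0, 0, 0, 0], [-1, 0, 0, 0, 0, 0, 0], [-1, 0, 0, 0, 0, 0, 0], [-1, 0, 0, 0, 0, 0, 0], [-1, 0, 0, 0, 0, 0, 0], [-1, 0, 0, 0, 0, 0, 0], [-1, 0, 0, 0, 0, 0, 0]], squeeze=40)

```text
time: 4.2
tool_pos: [487.6, -97.4, 0.7]
tcp_rot: [180.0, -0.0, 172.0]
ft_force: [0.9, -0.1, -0.2]
finger_gap: 0.0
grip_force: 0.0
```

The fingers shut on nothing, so I'll look before moving anything.

Run:
```python
from bench import r
import cv2,numpy as np,pickle
d={n:r.snapshot(n) for n in("scene","top")}
pickle.dump(d,open("s2.pkl","wb"))
f=lambda n,x,y:cv2.resize(d[n]["color"][y:y+140,x:x+100],None,fx=4,fy=4,interpolation=cv2.INTER_CUBIC)
cv2.imwrite("pics/g2.png",np.hstack([f("top",262,150),f("scene",205,120)]))
s=r.sense();print(s)
```

```text
{'time': 4.3, 'joint_pos': array([-1.72033869e+01,  2.50008807e+00,  1.11905988e+02, -8.72309319e-04,
        6.55961969e+01, -9.92013293e+01]), 'qd': array([-0.07020557, -0.05116656,  0.02019915, -0.08563209, -0.04160125,
        0.02495049]), 'joint_efforts': array([ 6.62626608e-04, -4.58800292e+01, -4.35822165e+01, -9.59226281e-05,
        1.15004339e-03,  3.96028724e-05]), 'tool_pos': array([487.59392096, -97.37501887,   0.68782842]), 'tcp_rot': array([-1.79999579e+02, -2.37031750e-03,  1.71998303e+02]), 'ft_force': array([-0.05424952, -0.95087396,  0.11675885]), 'wrist_torque': array([-0.02275152,  0.01258616, -0.02243634]), 'grip_force': 0.0, 'finger_gap': -0.08541154067757238}
```

View pics/g2.png

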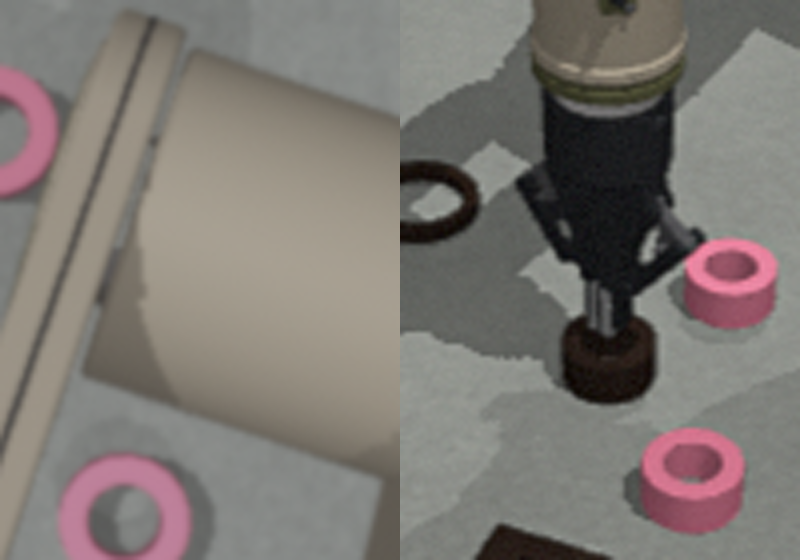

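The scene half shows the collar unmoved at (608,355) in the crop, with the shut fingers ending at about its rim, (605,330). I'll measure the real fingertip height from depth in this and the previous picture.

Run:
```python
import cv2,numpy as np,pickle
P={}
for k in("s0","s1","s2"):
    c=pickle.load(open(k+".pkl","rb"))["scene"];D=c["depth"];K=c["mtx"]
    v,u=np.indices(D.shape);P[k]=(np.stack([(u-K[0,2])/K[0,0]*D,(v-K[1,2])/K[1,1]*D,D,np.ones_like(D)],-1)@c["T"].T)[...,:3]; P[k][D==0]=np.nan
print("s1 tip A col 270", [(v,P["s1"][v,270].round(0).tolist()) for v in range(168,183,2)])
print("s1 tip B col 240", [(v,P["s1"][v,240].round(0).tolist()) for v in range(154,169,2)])
for col in (255,257,259): print("s2",col,[(v,P["s2"][v,col].round(0).tolist()) for v in range(188,222,2)])
c=pickle.load(open("s2.pkl","rb"))["scene"]["color"][185:225,235:280].astype(float)
c=np.clip(255*(c/200)**.5,0,255).astype(np.uint8)
cv2.imwrite("pics/g3.png",cv2.resize(c,None,fx=14,fy=14,interpolation=cv2.INTER_CUBIC))
```

```text
s1 tip A col 270 [(168, [506.0, -55.0, 163.0]), (170, [507.0, -55.0, 158.0]), (172, [507.0, -55.0, 152.0]), (174, [506.0, -55.0, 146.0]), (176, [509.0, -53.0, 143.0]), (178, [508.0, -54.0, 137.0]), (180, [509.0, -53.0, 132.0]), (182, [366.0, -130.0, 3.0])]
s1 tip B col 240 [(154, [492.0, -142.0, 163.0]), (156, [491.0, -143.0, 157.0]), (158, [491.0, -143.0, 151.0]), (160, [489.0, -145.0, 143.0]), (162, [491.0, -143.0, 140.0]), (164, [492.0, -143.0, 134.0]), (166, [492.0, -144.0, 128.0]), (168, [348.0, -235.0, 0.0])]
s2 255 [(188, [500.0, -98.0, 85.0]), (190, [502.0, -97.0, 81.0]), (192, [498.0, -100.0, 71.0]), (194, [500.0, -99.0, 67.0]), (196, [500.0, -99.0, 61.0]), (198, [499.0, -99.0, 53.0]), (200, [501.0, -98.0, 49.0]), (202, [500.0, -99.0, 42.0]), (204, [480.0, -110.0, 16.0]), (206, [481.0, -110.0, 11.0]), (208, [480.0, -110.0, 3.0]), (210, [513.0, -91.0, 29.0]), (212, [517.0, -89.0, 27.0]), (214, [516.0, -90.0, 19.0]), (216, [517.0, -89.0, 14.0]), (218, [515.0, -91.0, 5.0]), (220, [519.0, -88.0, 3.0])]
s2 257 [(188, [500.0, -93.0, 87.0]), (190, [500.0, -93.0, 81.0]), (192, [502.
[... 218 characters left out ...]
]), (208, [473.0, -109.0, -1.0]), (210, [509.0, -88.0, 28.0]), (212, [515.0, -85.0, 27.0]), (214, [516.0, -84.0, 22.0]), (216, [516.0, -84.0, 15.0]), (218, [517.0, -84.0, 9.0]), (220, [516.0, -84.0, 2.0])]
s2 259 [(188, [501.0, -87.0, 90.0]), (190, [503.0, -86.0, 86.0]), (192, [nan, nan, nan]), (194, [496.0, -89.0, 68.0]), (196, [496.0, -90.0, 61.0]), (198, [499.0, -88.0, 58.0]), (200, [497.0, -89.0, 50.0]), (202, [495.0, -90.0, 42.0]), (204, [474.0, -102.0, 15.0]), (206, [472.0, -103.0, 7.0]), (208, [473.0, -103.0, 1.0]), (210, [506.0, -84.0, 27.0]), (212, [512.0, -81.0, 27.0]), (214, [509.0, -82.0, 18.0]), (216, [512.0, -81.0, 13.0]), (218, [514.0, -80.0, 9.0]), (220, [512.0, -81.0, 1.0])]
```

View pics/g3.png

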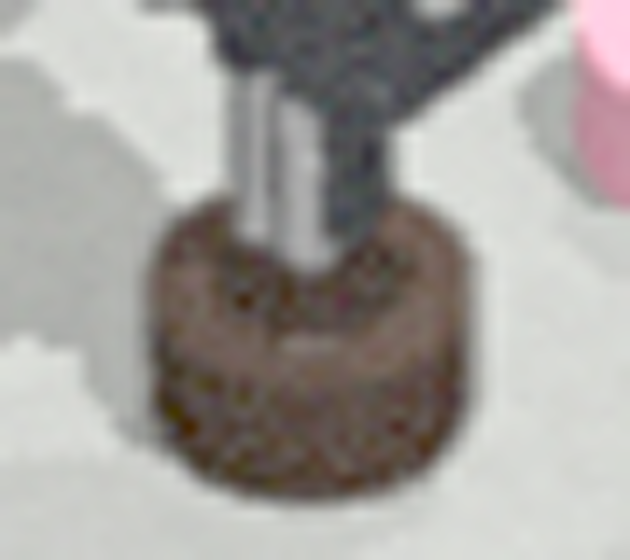

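The enlarged crop shows the fingertips ending at about (315,265), above the collar's rim and not in the hole. Depth puts them at z≈40 with the tool reporting 0.7. The earlier picture agrees: about 129 seen, 90 expected. So the reported TCP height is about 39 mm low against the cameras, while x and y agree. I'll trust the cameras: open, go down most of the difference, and check the tips again before closing.

Call:
apply_moves(steps=[[1, 0, 0, 0, 0, 0, 0], [1, 0, 0, 0, 0, 0, 0], [1, 0, 0, 0, 0, 0, 0], [1, 0, 0, 0, 0, 0, 0], [1, 0, 0, 0, 0, 0, 0], [1, -1, 0, 15, 0, 0, 0], [1, 0, 0, 13, 0, 0, 0], [1, 0, 0, 5, 0, 0, 0]])

```text
time: 5.1
tool_pos: [487.2, -97.1, -34.1]
tcp_rot: [180.0, -0.2, 172.0]
ft_force: [-0.1, 0.3, 0.1]
finger_gap: 85.5
grip_force: 0.0
```

Call:
apply_moves(steps=[[1, 0, 0, 0, 0, 0, 0], [1, 0, 0, 0, 0, 0, 0], [1, 0, 0, 0, 0, 0, 0], [1, 0, 0, 0, 0, 0, 0], [1, 0, 0, 0, 0, 0, 0], [1, 0, 0, 0, 0, 0, 0], [1, 0, 0, 0, 0, 0, 0], [1, 0, 0, 0, 0, 0, 0]])

```text
time: 5.9
tool_pos: [488.6, -97.5, -32.3]
tcp_rot: [-180.0, 0.0, 172.0]
ft_force: [-0.6, 1.3, 1.1]
finger_gap: 85.5
grip_force: 0.0
```

Run:
```python
from bench import r
import cv2,numpy as np,pickle
d={n:r.snapshot(n) for n in("scene",)}
pickle.dump(d,open("s3.pkl","wb"))
c=d["scene"]; im=c["color"][175:235,215:295].astype(float); im=np.clip(255*(im/200)**.5,0,255).astype(np.uint8)
cv2.imwrite("pics/g4.png",cv2.resize(im,None,fx=10,fy=10,interpolation=cv2.INTER_CUBIC))
D=c["depth"];K=c["mtx"];v,u=np.indices(D.shape)
P=(np.stack([(u-K[0,2])/K[0,0]*D,(v-K[1,2])/K[1,1]*D,D,np.ones_like(D)],-1)@c["T"].T)[...,:3]; np.save("P3.npy",P)
for col in (234,238,241,274,277,280,283): print(col,[(v,P[v,col].round(0).astype(int).tolist()) for v in range(188,222,3)])
```

```text
234 [(188, [434, -201, 1]), (191, [443, -195, 0]), (194, [452, -190, -3]), (197, [464, -183, -1]), (200, [474, -177, -2]), (203, [484, -170, -2]), (206, [495, -164, -2]), (209, [508, -155, 2]), (212, [514, -152, -2]), (215, [525, -145, -1]), (218, [535, -139, -1]), (221, [544, -133, -1])]
238 [(188, [492, -151, 59]), (191, [488, -154, 46]), (194, [490, -153, 39]), (197, [488, -155, 26]), (200, [470, -167, -1]), (203, [478, -162, -3]), (206, [491, -154, 0]), (209, [500, -149, -2]), (212, [509, -143, -2]), (215, [519, -137, -2]), (218, [530, -130, -1]), (221, [538, -125, -2])]
241 [(188, [497, -140, 67]), (191, [491, -143, 53]), (194, [491, -144, 42]), (197, [493, -143, 35]), (200, [492, -144, 25]), (203, [474, -155, -3]), (206, [487, -148, 0]), (209, [495, -143, -2]), (212, [508, -135, 1]), (215, [516, -130, -2]), (218, [528, -123, 1]), (221, [536, -118, 0])]
274 [(188, [510, -42, 113]), (191, [509, -42, 105]), (194, [511, -41, 97]), (197, [508, -43, 85]), (200, [498, -48, 67]), (203, [503, -45, 63]), (206, [503, -45, 54]), (209, [505, -44, 46]), (212, [503, -45, 35]), (215, [478, -57
[... 193 characters left out ...]
4]), (206, [512, -32, 65]), (209, [490, -43, 36]), (212, [462, -57, -1]), (215, [475, -50, 2]), (218, [482, -47, -2]), (221, [493, -41, 0])]
280 [(188, [503, -30, 113]), (191, [500, -31, 102]), (194, [501, -31, 94]), (197, [502, -30, 86]), (200, [497, -32, 73]), (203, [505, -28, 71]), (206, [437, -62, -1]), (209, [447, -57, -2]), (212, [460, -50, 0]), (215, [471, -44, 2]), (218, [478, -40, -2]), (221, [489, -34, 0])]
283 [(188, [493, -28, 108]), (191, [489, -29, 95]), (194, [493, -27, 90]), (197, [493, -27, 81]), (200, [492, -27, 72]), (203, [423, -61, -1]), (206, [434, -55, 0]), (209, [443, -50, -2]), (212, [458, -42, 2]), (215, [462, -40, -4]), (218, [474, -34, -2]), (221, [484, -29, -2])]
```

View pics/g4.png

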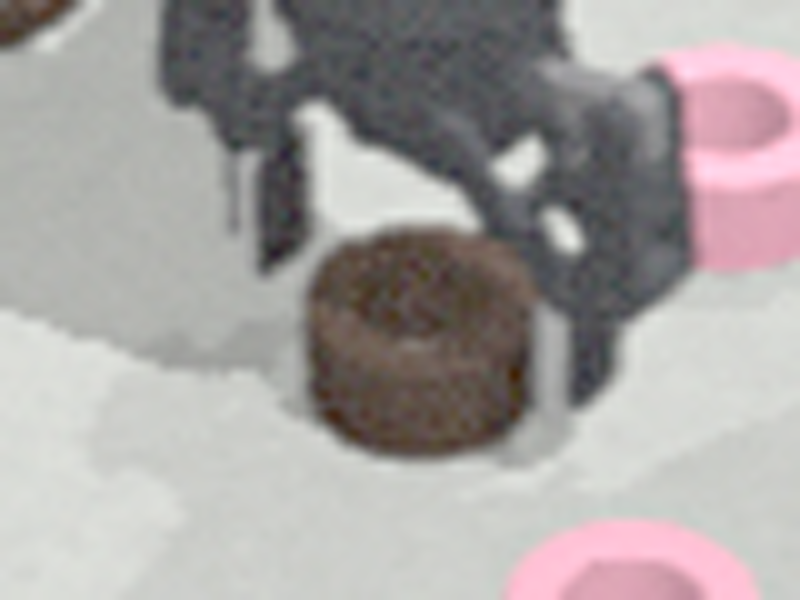

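The open fingertips now straddle the collar at z≈22–27, seen at about (270,270) and (590,405) in the crop, which confirms the ~40 mm offset. The pinks are clear. I'll go down 9 mm more and close.

Call:
apply_moves(steps=[[1, 0, 0, 5, 0, 0, 0], [1, 0, 0, 4, 0, 0, 0], [1, 0, 0, 0, 0, 0, 0], [1, 0, 0, 0, 0, 0, 0], [-1, 0, 0, 0, 0, 0, 0], [-1, 0, 0, 0, 0, 0, 0], [-1, 0, 0, 0, 0, 0, 0], [-1, 0, 0, 0, 0, 0, 0]], squeeze=40)

```text
time: 6.75
tool_pos: [488.9, -97.4, -40.8]
tcp_rot: [180.0, 0.0, 172.0]
ft_force: [-2.4, 1.9, 5.4]
finger_gap: 58.3
grip_force: 43.3
```

Call:
apply_moves(steps=[[-1, 0, 0, 0, 0, 0, 0], [-1, 0, 0, 0, 0, 0, 0], [-1, 0, 0, 0, 0, 0, 0], [-1, 0, 0, 0, 0, 0, 0], [-1, 0, 0, 0, 0, 0, 0], [-1, 0, 0, 0, 0, 0, 0], [-1, 0, 0, 0, 0, 0, 0], [-1, 0, 0, 0, 0, 0, 0]])

```text
time: 7.55
tool_pos: [488.9, -97.4, -40.8]
tcp_rot: [180.0, 0.0, 172.0]
ft_force: [-2.3, 1.9, 5.4]
finger_gap: 58.9
grip_force: 43.4
```

The collar is held, with a gap of about 59 mm at 43 N. I'll lift 90 mm, then shift by the camera-measured collar-to-post vector: tool x -31, y +248.

Call:
apply_moves(steps=[[-1, 0, 0, -5, 0, 0, 0], [-1, 0, 0, -15, 0, 0, 0], [-1, 0, 0, -25, 0, 0, 0], [-1, 0, 0, -25, 0, 0, 0], [-1, 0, 0, -20, 0, 0, 0], [-1, 0, 0, 0, 0, 0, 0], [-1, -3, 15, 0, 0, 0, 0], [-1, -4, 33, 0, 0, 0, 0]])

```text
time: 8.35
tool_pos: [501.2, -52.1, 47.2]
tcp_rot: [-179.9, -0.1, 171.8]
ft_force: [0.7, 0.2, -5.3]
finger_gap: 58.6
grip_force: 44.7
```

Call:
apply_moves(steps=[[-1, -5, 40, 0, 0, 0, 0], [-1, -5, 40, 0, 0, 0, 0], [-1, -5, 40, 0, 0, 0, 0], [-1, -4, 40, 0, 0, 0, 0], [-1, -3, 25, 0, 0, 0, 0], [-1, -2, 15, 0, 0, 0, 0], [-1, 0, 0, 0, 0, 0, 0], [-1, 0, 0, 0, 0, 0, 0]])

```text
time: 9.15
tool_pos: [553.0, 143.0, 47.5]
tcp_rot: [-179.9, -0.1, 172.0]
ft_force: [-0.2, 0.1, -4.2]
finger_gap: 58.9
grip_force: 44.8
```

Call:
apply_moves(steps=[[-1, 0, 0, 0, 0, 0, 0], [-1, 0, 0, 0, 0, 0, 0], [-1, 0, 0, 0, 0, 0, 0], [-1, 0, 0, 0, 0, 0, 0], [-1, 0, 0, 0, 0, 0, 0], [-1, 0, 0, 0, 0, 0, 0], [-1, 0, 0, 0, 0, 0, 0], [-1, 0, 0, 0, 0, 0, 0]])

```text
time: 9.95
tool_pos: [553.8, 143.8, 48.7]
tcp_rot: [180.0, -0.0, 172.0]
ft_force: [0.1, -0.2, -4.7]
finger_gap: 58.9
grip_force: 44.8
```

Run:
```python
from bench import r
import cv2,numpy as np,pickle
d={n:r.snapshot(n) for n in("scene",)}
pickle.dump(d,open("s4.pkl","wb"))
c=d["scene"]; im=c["color"][175:295,280:400].astype(float); im=np.clip(255*(im/200)**.6,0,255).astype(np.uint8)
cv2.imwrite("pics/g5.png",cv2.resize(im,None,fx=5,fy=5,interpolation=cv2.INTER_CUBIC))
D=c["depth"];K=c["mtx"];v,u=np.indices(D.shape)
P=(np.stack([(u-K[0,2])/K[0,0]*D,(v-K[1,2])/K[1,1]*D,D,np.ones_like(D)],-1)@c["T"].T)[...,:3]; np.save("P4.npy",P)
s=r.sense();print(s["tool_pos"],s["finger_gap"],s["ft_force"],s["time"])
```

```text
[553.77571922 143.80467081  48.66009038] 58.563384397817025 [-0.44791019 -0.69502357 -3.96327999] 10.0
```

View pics/g5.png

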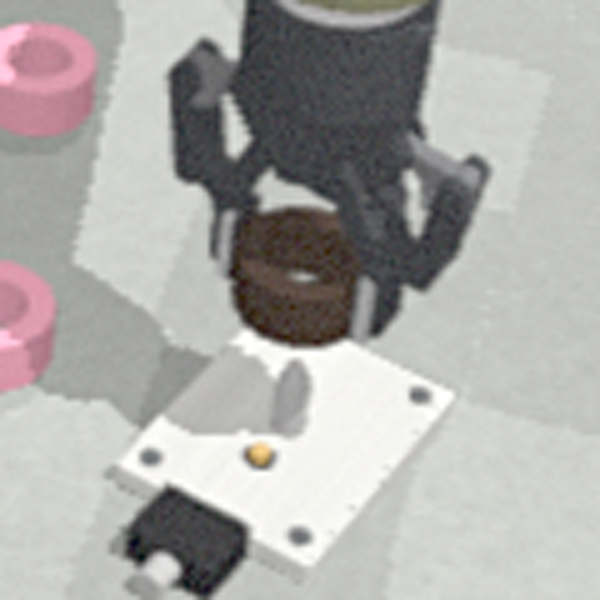

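The crop shows the collar held level at (295,275), above the post at (290,395); the wrist carries 4.2 N, which matches its weight. I'll check the sideways alignment by projecting the expected collar outline and comparing it.

Run:
```python
from h import *
d=pickle.load(open("s4.pkl","rb"));c=d["scene"]
a=np.linspace(0,2*np.pi,361)
def proj(x,y,z,r=30):
    X=np.stack([x+r*np.cos(a),y+r*np.sin(a),0*a+z,0*a+1]); p=c["mtx"]@np.linalg.inv(c["T"])[:3]@X; return (p[:2]/p[2]).T
im=c["color"]; m=(im.max(2)<80)
for z in(89.5,):
    p=proj(557.4,144.1,z); i=p[:,1].argmax(); q=((p-[280,175]+.5)*5-.5)
    print("lowest crop",q[i].round(0),"left/right",q[:,0].min().round(0),q[:,0].max().round(0))
    p=proj(557.4,144.1,z+30,17); q=((p-[280,175]+.5)*5-.5); print("hole top l,r,t,b",q.min(0).round(0),q.max(0).round(0))
P=np.load("P4.npy"); 
# visible collar front wall points, fit circle of r=30
dark=(im[...,2].astype(int)>im[...,0]+3)&(im.max(2)<110)
box=np.zeros(m.shape,bool);box[216:246,326:354]=1
w=P[dark&box]; w=w[(w[:,2]>92)&(w[:,2]<112)&(w[:,0]>565)]
from scipy.optimize import least_squares
s=least_squares(lambda t:np.hypot(w[:,0]-t[0],w[:,1]-t[1])-30,[557,144],loss="soft_l1");print(len(w),s.x)
c=pickle.load(open("s0.pkl","rb"))["scene"]; P0=np.load("scene_P.npy")
im=c["color"];box[:]=0;box[198:226,243:273]=1
w=P0[(im.max(2)<90)&box]; w=w[(w[:,2]>3)&(w[:,2]<23)&(w[:,0]>500)]
s=least_squares(lambda t:np.hypot(w[:,0]-t[0],w[:,1]-t[1])-30,[492,-97],loss="soft_l1");print("s0",len(w),s.x)
```

```text
lowest crop [311. 354.] left/right 233.0 374.0
hole top l,r,t,b [270. 225.] [352. 280.]
169 [554.52352964 142.20020643]
s0 117 [489.70667497 -98.44731137]
```

Sideways agreement is within 1–2 mm, against 9 mm of play. I'll lower 56 mm first, then the last part slowly while watching the force.

Call:
apply_moves(steps=[[-1, 0, 0, 10, 0, 0, 0], [-1, 0, 0, 15, 0, 0, 0], [-1, 0, 0, 10, 0, 0, 0], [-1, 0, 0, 8, 0, 0, 0], [-1, 0, 0, 8, 0, 0, 0], [-1, 0, 0, 5, 0, 0, 0], [-1, 0, 0, 0, 0, 0, 0], [-1, 0, 0, 0, 0, 0, 0]])

```text
time: 10.8
tool_pos: [554.0, 143.8, -7.1]
tcp_rot: [180.0, 0.0, 172.0]
ft_force: [-0.1, -0.6, -4.2]
finger_gap: 58.7
grip_force: 44.8
```

Call:
apply_moves(steps=[[-1, 0, 0, 4, 0, 0, 0], [-1, 0, 0, 4, 0, 0, 0], [-1, 0, 0, 3, 0, 0, 0], [-1, 0, 0, 2, 0, 0, 0], [-1, 0, 0, 1, 0, 0, 0], [-1, 0, 0, 0, 0, 0, 0], [-1, 0, 0, 0, 0, 0, 0], [-1, 0, 0, 0, 0, 0, 0]])

```text
time: 11.6
tool_pos: [554.0, 143.8, -21.1]
tcp_rot: [180.0, 0.0, 172.0]
ft_force: [-0.1, -0.6, -4.7]
finger_gap: 58.8
grip_force: 44.8
```

Call:
apply_moves(steps=[[-1, 0, 0, 1, 0, 0, 0], [-1, 0, 0, 1, 0, 0, 0], [-1, 0, 0, 1, 0, 0, 0], [-1, 0, 0, 1, 0, 0, 0], [-1, 0, 0, 0.5, 0, 0, 0], [-1, 0, 0, 0.5, 0, 0, 0], [-1, 0, 0, 0, 0, 0, 0], [-1, 0, 0, 0, 0, 0, 0]])

```text
time: 12.4
tool_pos: [553.8, 143.8, -26.3]
tcp_rot: [180.0, -0.0, 172.0]
ft_force: [-0.4, -0.4, -3.5]
finger_gap: 58.9
grip_force: 44.9
```

Force is falling by about 0.8 N, which is the pin spring. I'll go on in half-millimetre steps.

Call:
apply_moves(steps=[[-1, 0, 0, 0.5, 0, 0, 0], [-1, 0, 0, 0, 0, 0, 0], [-1, 0, 0, 0.5, 0, 0, 0], [-1, 0, 0, 0, 0, 0, 0], [-1, 0, 0, 0, 0, 0, 0], [-1, 0, 0, 0, 0, 0, 0], [-1, 0, 0, 0, 0, 0, 0], [-1, 0, 0, 0, 0, 0, 0]])

```text
time: 13.2
tool_pos: [553.8, 143.8, -26.8]
tcp_rot: [-180.0, -0.0, 172.0]
ft_force: [-5.1, -1.0, 5.2]
finger_gap: 58.6
grip_force: 45.6
```

It is seated: the force went from -3.5 to +5 N at the expected height (-26.8). Now I'll let go and rise straight up.

Call:
apply_moves(steps=[[1, 0, 0, 0, 0, 0, 0], [1, 0, 0, 0, 0, 0, 0], [1, 0, 0, 0, 0, 0, 0], [1, 0, 0, 0, 0, 0, 0], [1, 0, 0, 0, 0, 0, 0], [1, 0, 0, 0, 0, 0, 0], [1, 0, 0, 0, 0, 0, 0], [1, 0, 0, 0, 0, 0, 0]])

```text
time: 14.0
tool_pos: [553.8, 143.8, -27.3]
tcp_rot: [180.0, 0.0, 172.0]
ft_force: [-0.5, -0.3, 0.3]
finger_gap: 85.5
grip_force: 0.0
```

Call:
apply_moves(steps=[[1, 0, 0, -10, 0, 0, 0], [1, 0, 0, -20, 0, 0, 0], [1, 0, 0, -30, 0, 0, 0], [1, 0, 0, -40, 0, 0, 0], [1, 0, 0, -40, 0, 0, 0], [1, 0, 0, -30, 0, 0, 0], [1, 40, 0, 0, 0, 0, 0], [1, 40, 0, 0, 0, 0, 0]])

```text
time: 14.8
tool_pos: [475.4, 155.1, 145.2]
tcp_rot: [179.9, 0.2, 171.9]
ft_force: [-0.7, 0.9, 0.0]
finger_gap: 85.0
grip_force: 0.0
```

Call:
apply_moves(steps=[[1, 40, 0, 0, 0, 0, 0], [1, 20, 0, 0, 0, 0, 0], [1, 0, 0, 0, 0, 0, 0], [1, 0, 0, 0, 0, 0, 0], [1, 0, 0, 0, 0, 0, 0], [1, 0, 0, 0, 0, 0, 0], [1, 0, 0, 0, 0, 0, 0], [1, 0, 0, 0, 0, 0, 0]])

```text
time: 15.6
tool_pos: [415.4, 163.1, 142.5]
tcp_rot: [-180.0, -0.0, 172.0]
ft_force: [0.5, -0.4, 0.1]
finger_gap: 85.5
grip_force: 0.0
```

Run:
```python
from bench import r
import cv2,numpy as np,pickle
d={n:r.snapshot(n) for n in("scene","top")}
f=lambda n,x,y:cv2.resize(d[n]["color"][y:y+120,x:x+80],None,fx=5,fy=5,interpolation=cv2.INTER_CUBIC)
cv2.imwrite("pics/g6.png",np.hstack([f("top",140,120),f("scene",298,195)]))
c=d["scene"];D=c["depth"];K=c["mtx"];v,u=np.indices(D.shape)
P=(np.stack([(u-K[0,2])/K[0,0]*D,(v-K[1,2])/K[1,1]*D,D,np.ones_like(D)],-1)@c["T"].T)[...,:3]
m=(c["color"].max(2)<80)&(np.hypot(P[...,0]-555,P[...,1]-144)<32)&(P[...,2]>36)&(P[...,2]<52)
q=P[m]; A=np.c_[q[:,:2]-[555,144],np.ones(len(q))]; print("top plane slopes,z",len(q),np.linalg.lstsq(A,q[:,2],rcond=None)[0])
```

```text
top plane slopes,z 326 [2.34270975e-03 5.13677497e-03 4.17188056e+01]
```

View pics/g6.png

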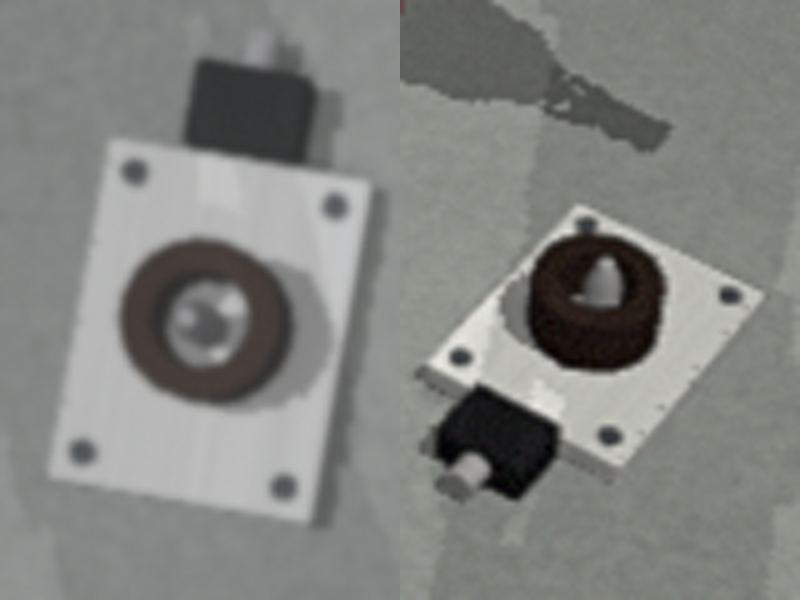

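Both halves show the collar flat round the post, at (205,320) and (597,302), with the pin covered. Its top is level (slope below 0.01) at 41.7 plus the roughly 1.5–2 mm depth bias, which matches the 44 mm it should be. The arm is clear, so I'll hand in.

```bash
python3 -c "
from bench import r
print(r.hand_in())"
```

```text
the job is handed in; nothing more can be done
None
```

The collar is lowered over the post and lies flat on the plate, covering the sensing pin; the arm has let go, stands clear and the job is handed in at about 16 s. The first grasp closed on nothing because the reported TCP height read about 40 mm below what the cameras showed, so I worked from the cameras.

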